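Set the cake smoother and run its wing nut home

ROBOT

A 7-joint arm with a two-finger parallel gripper is mounted at the origin on the work surface. World frame = base frame: x ahead of the robot, y to its left, z up, the work surface at z = 0. Lengths are in mm, angles in rad, forces in N, time in s.
With the tool pointing down it reaches from about 425 to 950 mm from the base axis. Payload 4.7 kg.
Tool frame: the origin (TCP) lies midway between the tips of the shut fingers; the grasp point (between the pads) lies 19 mm behind it (env.hold_point_z is the z of the grasp point in the tool frame, in mm); z points along the fingers, y is the direction in which the jaws open and shut (so a half turn about z gives the same grasp; the last joint's range is limited). The gripper opens to 85 mm and grips with 20 to 120 N. Pads are 22 mm wide; open, the fingers measure 114 mm over their backs; the gripper's body (76 mm by 85 mm) begins 54 mm behind the grasp point. The pads swing forward as they close: fully open they stand 13 mm farther back than shut.
Start: joints at [1.172, 0.469, -0.049, 1.532, 0.024, 1.141, -0.082], TCP at [244.011, -629.37, 231.335] pointing down, gripper open.
Joint ranges: [-2.59, 2.59], [-0.33, 1.99], [-1.39, 1.29], [0.1, 2.45], [-1.04, 4.18], [0.21, 1.99], [-2.66, 2.66]. Speed limits (rad/s): [2.57, 2.57, 3.14, 3.14, 3.14, 3.14, 3.14].

INTERFACE

Orientations are given as [roll, pitch, yaw] about the fixed x, y, z axes, in that order (R = Rz(yaw) Ry(pitch) Rx(roll)).
In Python, from rig import status, camera, workorder, nets, env gives the robot as it stands.
- The arm moves only by the tool step_arm, never from a script. Its argument "motion" is a list of rows, each an object of numbers: "gripper": the opening, from -1 (shut) to 1 (fully open); "tx", "ty", "tz": the shift along the tool's x, y, z normalised to -1 to 1, where 1 is 0.5 m; "roll": the turn about the tool's z normalised to -1 to 1, where 1 is 180 degrees. A call has 1 to 5 rows; each row shifts and turns the commanded pose from where the row before left it, along the tool's axes as they then stand; what a row does not reach is not made up. A row lasts 1/12 s, in which the tool goes at most 41.7 mm and 7.16 degrees, less where a joint would pass 70% of its speed; a pose out of reach is approached as far as the arm can. A call with a number of a shift or a turn outside -1 to 1 is refused whole. A call with a gripper value outside its range is refused whole. The fingers move at their own pace and stop on an object; "grip_force" is the grip in N (left out, the last holds). Time passes only in rows, so rows that do not move let the fingers close. It gives the time, the measured TCP pose, the force and the opening at its end, in the units of the state.
- status.sense(): the state, without advancing time (a new reading comes with each control period).
- camera(name): name is "side" or "top" or "wrist"; returns a dict with "pixels" (420x560x3 uint8, red, green, blue), "camera_matrix" (3x3 intrinsics, pixels), "distortion" ([k1, k2, p1, p2, k3] as OpenCV has them; the pictures are not rectified), "position" and "orientation" of the camera in the world. Camera axes: x right, y up, looking along -z (the intrinsics and any distortion apply to the point x, -y, -z); pixel columns grow to the right and rows downward; lengths in mm; the calibration is good to about 2 mm. A picture is of the moment at which its call begins. There is no depth.
- workorder.job_done(): hands the job in, once; it reports no verdict.
Trained networks look in a picture, given as the dict that the camera call returned (one of the last four; its "shot" number tells which), for a name from the list of things; names that differ only in an ending like _2 or _b are one class to them, and where a whole thing is asked for, a point or a joint stands for the part that bears it (a point fixed in the world has none). Each returns a list of dicts, best first, with "conf" (0 to 1); they miss things now and then, are a little off and sometimes report something else, mostly with a low value. They report only what shows in the picture. A call takes as long as a camera call.
- nets.cut_out(picture, query): "mask" (420x560 bool, what is visible of it) and "location" ([column, row] in pixels, amid what is visible of it).
The state is a dict: "clock": time; "joints": joint angles; "dq": joint speeds; "joint_torque": joint torques, N m; "tool_pos": TCP position; "eef_rot": TCP orientation; "contact_force": force on the tool from outside, world axes, zero at the start; "torque": the same for the moment, N m; "width": finger opening in mm.
Only numpy, scipy, OpenCV 4.12 (cv2) and the standard library are available. Lean on these libraries where they do the work, as an engineer would, in place of code of your own. Each camera call takes 0.05 s, during which the arm holds its last target.

TASK

Push the smoother arm round by its yellow pin until it comes up against its stop beside the dummy cake, then run the loose wing nut above it clockwise (seen from above) all the way home by pushing its wings round with a fingertip, stroke after stroke; leave the arm against its stop. Push only: do not shift, knock over or lift the dummy cake or any of the things standing on the bench.

Things in the scene. Friction and masses are not known exactly. Their poses are not given: they have to be found in the camera images.
- rig: The fixed smoothing stand (steel base plate 340 x 100 x 8 mm with mast and turntable), at the robot's side of the turntable, turned by up to 0.4 rad. Origin on the bench under the wing nut's axis; z up, x points from the nut's axis to the turntable's centre, 200 mm away. The aluminium turntable plate is 268 mm across, its top 60 mm above the bench, and turns freely.
- mast_top (a point): Centre of the top of the fixed aluminium mast, 215 mm above the bench, 7 mm above the top of the wings. The mast is 16 mm thick (stand's x) and 50 mm wide; its face is 45 mm from the nut's axis on the stand's -x side, so a finger has no room to pass between mast and nut.
- nut_axis (a point): A fixed point on the wing nut's vertical axis, 195 mm above the bench, half-way up the wings. Its axes are those of the stand (x towards the turntable). The black hub has radius 10 mm and its top is 196 mm above the bench. The nut keeps its height as it turns.
- wing_nut (a joint): Turn of the wing nut in rad, growing clockwise seen from above, 0 to 9.5; 9.5 is fully home, at a hard stop. Starts between 0.3 and 4.0 (0.9 to 1.5 turns short). Stays where it is left; needs about 0.03 N m. The red wing's direction, counter-clockwise from the stand's x axis, is 9.5 minus this value: at home the red wing points at the turntable's centre, the white one at the mast.
- red_wing_tip (a point): Outer end of the nut's red wing, half-way up, 40 mm from the axis. The nut has two opposite upright wings, one red and one white, each 6 mm thick, reaching from the hub to 40 mm from the axis, between 182 and 208 mm above the bench.
- smoother_arm (a joint): Swing of the smoother arm about the nut's axis, below the nut, in rad, growing clockwise seen from above: 0 swung out, 1.4 at its hard stop (blade 3 mm clear of the dummy cake). Starts between 0.1 and 0.7. Stays where it is left; about 0.12 N m of friction. The arm's direction, counter-clockwise from the stand's x axis, is 1.72 minus this value.
- smoother_blade (a point): Middle of the top edge of the black plastic smoother blade (60 mm wide, 98 mm tall, 3 mm thick), hanging from the arm's outer end. The arm is a grey bar 20 mm wide reaching 135 mm from the nut's axis, its top 176 mm above the bench.
- push_pin (a point): Centre of the yellow upright pin on the smoother arm, 100 mm from the nut's axis: 16 mm across, 30 mm tall, from 176 to 206 mm above the bench.
- cake_dummy: Off-white foam dummy cake, a loose cylinder 154 mm across and 80 mm tall standing in the middle of the turntable (top 140 mm above the bench). Origin at the centre of its underside. Not to be moved.
- ramekin: Small pink ceramic ramekin, 80 mm across, 45 mm tall, near the stand on the bench. Bystander; origin under its centre.
- nozzle: Small steel piping nozzle, a cone 28 mm across and 42 mm tall, near the stand. Bystander; origin under its centre.
- bowl: Glass bowl, 120 mm across, 55 mm tall, on the bench to the robot's right. Bystander; origin under its centre.
- offset_spatula: Stainless offset spatula, about 275 mm long with a dark wooden handle, lying on the bench to the left. Bystander; origin at the bend, underside.
- sprinkle_jar: Closed jar, 60 mm across, 85 mm tall, on the bench to the left. Bystander; origin under its centre.
- cutter_tin: Copper-coloured tin, 90 mm across, 50 mm tall, on the bench to the right. Bystander; origin under its centre.

How it is judged:
By the outcome, as a careful person would: the job done as asked, in the order asked, and still so for the second after the job is handed in, with the robot touching nothing.
It also fails if it takes over 64 s, if anything falls off the work surface, if the arm or the gripper's body presses on something with over 40 N, if the wrist force passes 120 N, or if a joint passes its speed limit or range.

## Working session

There is one attempt and no reset: what is moved stays moved. The work goes in short steps, Python scripts to look and compute and a tool call to move; the robot and the scene stay as the last step left them, time stands still between calls to the robot, and variables do not carry over. Pictures are saved under pics/ and viewed, and the job is handed in when it is done.

Besides the shell and the picture viewer there is one more tool, called after "Call:" by a JSON object that holds its "fn" and its "kwargs", one argument or row to a line. step_arm: Moves the arm, as the interface text tells. Its arguments: {"type":"object","properties":{"motion":{"type":"array","items":{"type":"object","properties":{"gripper":{"type":"number"},"tx":{"type":"number"},"ty":{"type":"number"},"tz":{"type":"number"},"roll":{"type":"number"}}}},"grip_force":{"type":"number"}},"required":["motion"]}

```bash
mkdir -p pics; cat > h.py <<'E'
import numpy as np,cv2
from rig import status,camera,workorder,nets,env
from scipy.spatial.transform import Rotation as R
def shot(n,tag):
    p=camera(n); cv2.imwrite(f'pics/{tag}.png',p['pixels'][:,:,::-1]); return p
def rot(p):
    o=np.array(p['orientation'],float)
    return o if o.shape==(3,3) else R.from_euler('xyz',o).as_matrix()
def ray(p,uv):
    q=cv2.undistortPoints(np.array([[uv]],float),np.array(p['camera_matrix'],float),np.array(p['distortion'],float))[0,0]
    d=rot(p)@np.array([q[0],-q[1],-1]); return np.array(p['position'],float),d
def atz(p,uv,z):
    o,d=ray(p,uv); return o+d*(z-o[2])/d[2]
def proj(p,X):
    c=(np.atleast_2d(X)-np.array(p['position']))@rot(p)
    c=c*[1,-1,-1]
    return cv2.projectPoints(c,np.zeros(3),np.zeros(3),np.array(p['camera_matrix'],float),np.array(p['distortion'],float))[0][:,0]
E
python3 - <<'E'
from h import *
print(status.sense())
for n in ['top','side','wrist']:
    p=shot(n,n+'0'); print(n,p['position'],p['orientation'],p['camera_matrix'],p['distortion'])
    if n!='wrist':
      for q in ['wing_nut','red_wing_tip','push_pin','smoother_blade','cake_dummy','mast_top','rig','ramekin','nozzle','nut_axis']:
        try:
            for r in nets.cut_out(p,q)[:2]: print(q,round(r['conf'],2),r['location'],r['mask'].sum())
        except Exception as e: print(q,e)
E
```

```text
{'clock': 0.0, 'joints': array([ 1.17212898,  0.46948237, -0.04864335,  1.53370285,  0.02408845,
        1.14098   , -0.08231253]), 'dq': array([-1.02159265e-03, -1.03388691e-03,  6.06371309e-05, -8.40821163e-04,
       -1.39678328e-03, -3.08830128e-04,  2.24958969e-05]), 'joint_torque': array([ 5.18410998e-04, -5.10297632e+01, -4.60671913e-02, -2.37710148e+01,
        1.07919500e-02,  7.58175622e-03, -1.37437820e-05]), 'tool_pos': array([ 243.77266914, -628.81600445,  230.2301912 ]), 'eef_rot': array([-3.13960557e+00,  4.00527591e-05,  3.69825052e-01]), 'contact_force': array([ 0.49358558, -0.22118106,  0.43324677]), 'torque': array([-0.01781866,  0.00676301, -0.03425625]), 'width': 85.11994989621225}
top [ 424.79459187   -9.77722117 1796.69442952] [ 0.08258245  0.01151766 -1.58467029] [[450.6301362    0.         276.7825834 ]
 [  0.         450.6301362  201.59322546]
 [  0.           0.           1.        ]] [-0.04482558  0.          0.          0.          0.        ]
wing_nut 0.44 [312.8, 212.5] 17
wing_nut 0.25 [172.6, 192.2] 201
push_pin 0.75 [294.6, 205.0] 237
smoother_blade 
[... 547 characters left out ...]
.4] 175
red_wing_tip 0.65 [305.7, 169.1] 187
push_pin 0.71 [298.7, 202.7] 920
smoother_blade 0.89 [296.5, 204.6] 939
cake_dummy 0.77 [237.2, 195.4] 2159
cake_dummy 0.33 [336.0, 396.7] 1792
mast_top 0.65 [242.1, 350.7] 1196
mast_top 0.19 [307.4, 168.5] 167
rig 0.62 [289.7, 212.1] 4048
rig 0.38 [303.6, 166.8] 133
nozzle 0.64 [286.8, 213.5] 4090
nut_axis 0.93 [288.9, 214.1] 4109
nut_axis 0.53 [342.0, 168.7] 531
wrist [ 314.05013117 -602.00416521  374.12436084] [-2.98324938e-01 -1.13061445e-03 -1.20131535e+00] [[306.06052705   0.         280.02192266]
 [  0.         306.06052705 213.488249  ]
 [  0.           0.           1.        ]] [-0.04764934  0.          0.          0.          0.        ]
```

```bash
python3 - <<'E'
import cv2
a=cv2.imread('pics/top0.png');cv2.imwrite('pics/top0z.png',cv2.resize(a[110:260,220:420],None,fx=4,fy=4,interpolation=cv2.INTER_CUBIC))
a=cv2.imread('pics/side0.png');cv2.imwrite('pics/side0z.png',cv2.resize(a[130:280,180:380],None,fx=4,fy=4,interpolation=cv2.INTER_CUBIC))
E
```

```text
(no output)
```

View pics/top0.png

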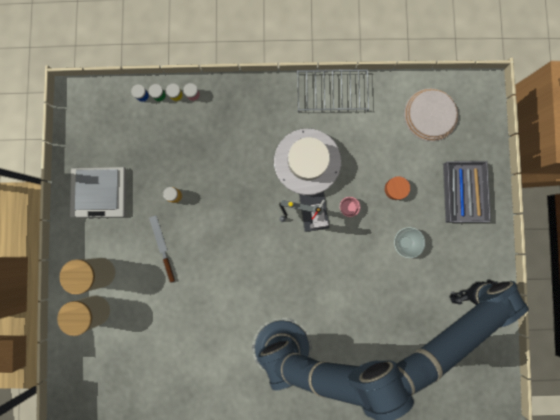

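View pics/side0.png

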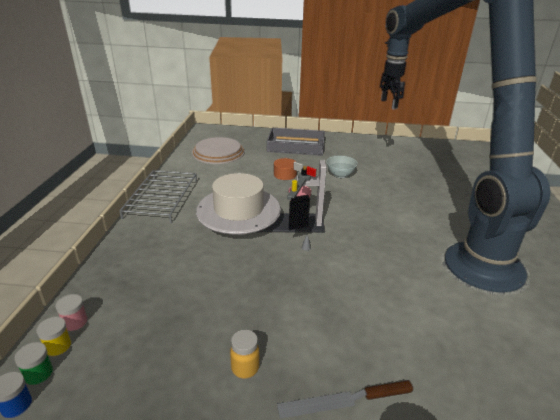

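```bash
true
```

```text
(no output)
```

View pics/top0z.png

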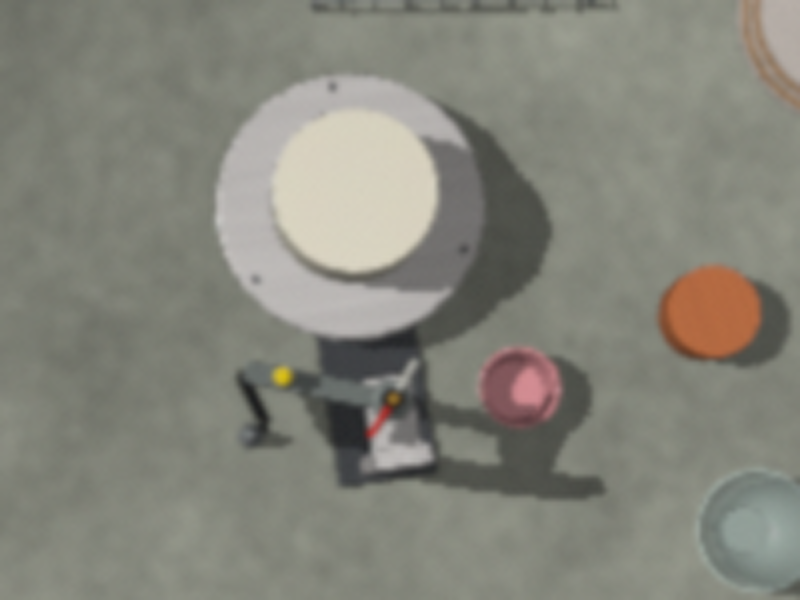

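View pics/side0z.png

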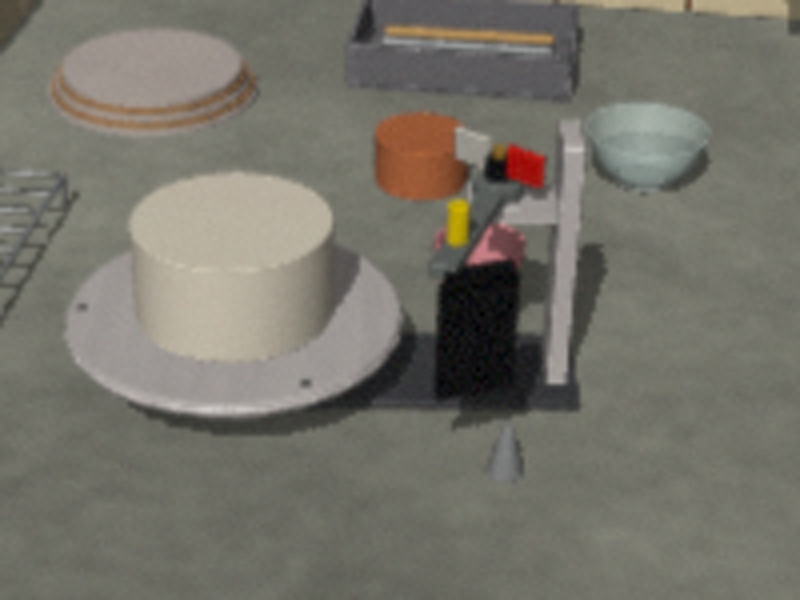

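```bash
cat > fit.py <<'E'
from h import *
from scipy.optimize import least_squares
import sys
def pts(v):
    x,y,th,n,a=v
    c,s=np.cos(th),np.sin(th); M=np.array([[c,-s,0],[s,c,0],[0,0,1]]); o=np.array([x,y,0])
    r=9.5-n; b=1.72-a
    L=dict(hub=[0,0,196],cake=[200,0,140],tt=[200,0,60],mast=[-53,0,215],red=[40*np.cos(r),40*np.sin(r),208],white=[-40*np.cos(r),-40*np.sin(r),208],pin=[100*np.cos(b),100*np.sin(b),206])
    return {k:M@np.array(u)+o for k,u in L.items()}
E
python3 - <<'E'
from fit import *
T=camera('top');S=camera('side')
z=lambda off,u:np.array(off)+np.array(u)/4-0.4
t={k:z((220,110),u) for k,u in dict(hub=(393,398),cake=(355,190),tt=(350,207),red=(370,436),white=(413,364),pin=(283,376)).items()}
s={k:z((180,130),u) for k,u in dict(hub=(497,152),cake=(232,222),mast=(571,124),pin=(458,203)).items()}
print('top dirs hub',atz(T,t['hub'],196),'cake',atz(T,t['cake'],140),'pin',atz(T,t['pin'],206),'red',atz(T,t['red'],208))
def f(v):
    P=pts(v);o=v[5:7]
    return np.concatenate([proj(T,P[k])[0]-t[k] for k in t]+[proj(S,P[k])[0]-s[k] for k in s])
h=atz(T,t['hub'],196);
best=min((least_squares(lambda v:f(v),[h[0],h[1],th,n,a],loss='soft_l1') for th in (-.3,0,.3) for n in (1,2,3) for a in (.2,.5)),key=lambda r:r.cost)
print(best.x,best.cost);print(np.round(best.fun.reshape(-1,2),2))
for k,v in pts(best.x).items(): print(k,v.round(1))
E
```

```text
top dirs hub [ 528.57885744 -138.88820588  196.        ] cake [ 726.46219597 -112.29848324  140.        ] pin [548.86831976 -41.20949893 206.        ] red [ 494.55170937 -116.95079919  208.        ]
[ 5.27948633e+02 -1.38758977e+02  1.38977707e-01  7.73139439e-01
  5.04255413e-01] 3.130397085045167
[[-0.03  0.18]
 [-0.33  0.12]
 [-0.26 -0.42]
 [ 0.17  0.14]
 [ 1.03 -1.2 ]
 [-0.04 -0.15]
 [ 0.46  0.66]
 [-0.08 -0.83]
 [ 0.17  2.04]
 [ 0.13 -0.11]]
hub [ 527.9 -138.8  196. ]
cake [ 726.  -111.1  140. ]
tt [ 726.  -111.1   60. ]
mast [ 475.5 -146.1  215. ]
red [ 494.  -117.5  208. ]
white [ 561.9 -160.   208. ]
pin [549.4 -41.1 206. ]
```

Call:
{"fn": "step_arm", "kwargs": {
  "motion": [
    {"gripper": -1, "tz": -0.02, "roll": 0.0365},
    {"gripper": -1, "tz": -0.02, "roll": 0.0365},
    {"gripper": -1, "tz": -0.02, "roll": 0.0365},
    {"gripper": -1, "tz": -0.02, "roll": 0.0365},
    {"gripper": -1, "roll": 0.0365}
  ],
  "grip_force": 30
}}

```text
invalid input at $.motion[0]: expected keys gripper, tx, ty, tz, roll
```

Call:
{"fn": "step_arm", "kwargs": {
  "motion": [
    {"gripper": -1, "roll": 0.0365},
    {"gripper": -1, "roll": 0.0365},
    {"gripper": -1, "roll": 0.0365},
    {"gripper": -1, "roll": 0.0365},
    {"gripper": -1}
  ]
}}

```text
invalid input at $.motion[0]: expected keys gripper, tx, ty, tz, roll
```

Call:
{"fn": "step_arm", "kwargs": {
  "motion": [
    {"gripper": -1, "tx": 0, "ty": 0, "tz": -0.02, "roll": 0.0365},
    {"gripper": -1, "tx": 0, "ty": 0, "tz": -0.02, "roll": 0.0365},
    {"gripper": -1, "tx": 0, "ty": 0, "tz": -0.02, "roll": 0.0365},
    {"gripper": -1, "tx": 0, "ty": 0, "tz": -0.02, "roll": 0.0365},
    {"gripper": -1, "tx": 0, "ty": 0, "tz": 0, "roll": 0.0365}
  ],
  "grip_force": 30
}}

```text
clock: 1.67
tool_pos: [244.5, -630.4, 273.9]
eef_rot: [3.138, -0.003, -0.209]
contact_force: [-0.5, -0.6, -0.2]
width: 25.5
```

Call:
{"fn": "step_arm", "kwargs": {
  "motion": [
    {"gripper": -1, "tx": 0, "ty": 0, "tz": 0, "roll": 0.0365},
    {"gripper": -1, "tx": 0, "ty": 0, "tz": 0, "roll": 0.0365},
    {"gripper": -1, "tx": 0, "ty": 0, "tz": 0, "roll": 0.0365},
    {"gripper": -1, "tx": 0, "ty": 0, "tz": 0, "roll": 0.0365},
    {"gripper": -1, "tx": 0, "ty": 0, "tz": 0, "roll": 0}
  ]
}}

```text
clock: 2.08
tool_pos: [244.1, -629.3, 271.3]
eef_rot: [3.141, 0.0, -0.664]
contact_force: [-0.6, -0.2, -0.2]
width: 0.0
```

Call:
{"fn": "step_arm", "kwargs": {
  "motion": [
    {"gripper": -1, "tx": -0.0168, "ty": -0.0656, "tz": 0, "roll": 0},
    {"gripper": -1, "tx": -0.0168, "ty": -0.0656, "tz": 0, "roll": 0},
    {"gripper": -1, "tx": -0.0168, "ty": -0.0656, "tz": 0, "roll": 0},
    {"gripper": -1, "tx": -0.0168, "ty": -0.0656, "tz": 0, "roll": 0},
    {"gripper": -1, "tx": -0.0168, "ty": -0.0656, "tz": 0, "roll": 0}
  ]
}}

```text
clock: 2.5
tool_pos: [312.2, -472.7, 271.4]
eef_rot: [3.141, -0.0, -0.659]
contact_force: [0.0, -0.1, -0.1]
width: -0.1
```

Call:
{"fn": "step_arm", "kwargs": {
  "motion": [
    {"gripper": -1, "tx": -0.0168, "ty": -0.0656, "tz": 0, "roll": 0},
    {"gripper": -1, "tx": -0.0168, "ty": -0.0656, "tz": 0, "roll": 0},
    {"gripper": -1, "tx": -0.0168, "ty": -0.0656, "tz": 0, "roll": 0},
    {"gripper": -1, "tx": -0.0168, "ty": -0.0656, "tz": 0, "roll": 0},
    {"gripper": -1, "tx": -0.0168, "ty": -0.0656, "tz": 0, "roll": 0}
  ]
}}

```text
clock: 2.92
tool_pos: [379.8, -317.5, 271.7]
eef_rot: [3.141, -0.001, -0.659]
contact_force: [1.1, 0.8, 0.5]
width: 0.2
```

Call:
{"fn": "step_arm", "kwargs": {
  "motion": [
    {"gripper": -1, "tx": -0.0168, "ty": -0.0656, "tz": 0, "roll": 0},
    {"gripper": -1, "tx": -0.0168, "ty": -0.0656, "tz": 0, "roll": 0},
    {"gripper": -1, "tx": -0.0168, "ty": -0.0656, "tz": 0, "roll": 0},
    {"gripper": -1, "tx": -0.0168, "ty": -0.0656, "tz": 0, "roll": 0},
    {"gripper": -1, "tx": -0.0168, "ty": -0.0656, "tz": 0, "roll": 0}
  ]
}}

```text
clock: 3.33
tool_pos: [447.6, -162.3, 271.7]
eef_rot: [-3.142, -0.001, -0.659]
contact_force: [0.2, -0.1, 0.4]
width: -0.2
```

Call:
{"fn": "step_arm", "kwargs": {
  "motion": [
    {"gripper": -1, "tx": -0.0168, "ty": -0.0656, "tz": 0, "roll": 0},
    {"gripper": -1, "tx": -0.0168, "ty": -0.0656, "tz": 0, "roll": 0},
    {"gripper": -1, "tx": -0.0168, "ty": -0.0656, "tz": 0, "roll": 0},
    {"gripper": -1, "tx": -0.0168, "ty": -0.0656, "tz": 0, "roll": 0},
    {"gripper": -1, "tx": -0.0168, "ty": -0.0656, "tz": 0, "roll": 0}
  ]
}}

```text
clock: 3.75
tool_pos: [515.3, -7.2, 271.7]
eef_rot: [-3.141, -0.001, -0.659]
contact_force: [0.5, 0.4, -0.5]
width: 0.1
```

Call:
{"fn": "step_arm", "kwargs": {
  "motion": [
    {"gripper": -1, "tx": 0, "ty": 0, "tz": 0, "roll": 0},
    {"gripper": -1, "tx": 0, "ty": 0, "tz": 0, "roll": 0}
  ]
}}

```text
clock: 3.92
tool_pos: [515.3, -6.5, 271.3]
eef_rot: [-3.141, 0.0, -0.655]
contact_force: [-0.5, -0.6, 0.8]
width: 0.3
```

```bash
python3 - <<'E'
from fit import *
P=pts([527.95,-138.76,.139,.773,.504])
for n in ['wrist','side']:
    p=shot(n,n+'1'); print(p['position'],p['orientation'])
    a=p['pixels'][:,:,::-1].copy()
    for k,v in P.items():
        u=proj(p,v)[0]; cv2.drawMarker(a,tuple(int(round(q)) for q in u),(255,0,255),0,7,1); print(k,u.round(1))
    if n=='side': a=cv2.resize(a[110:280,180:380],None,fx=4,fy=3.5)
    cv2.imwrite(f'pics/{n}1m.png',a)
E
```

```text
[574.802953   -52.24679484 414.1410127 ] [-2.97845934e-01  5.18306708e-04 -2.22611727e+00]
hub [423.4  97.2]
cake [219.4 -92.8]
tt [234.4 -41. ]
mast [485.1 156.1]
red [429.6 158.3]
white [433.2  27.5]
pin [290.  161.4]
[ 472.93402643 1005.22113191  771.99797217] [ 1.01195076 -0.02223689 -3.02801788]
hub [304.3 168.3]
cake [237.5 184.3]
tt [238.4 206.7]
mast [322.5 162.6]
red [315.6 168.6]
white [293.8 160.7]
pin [294.2 180.2]
```

View pics/wrist1m.png

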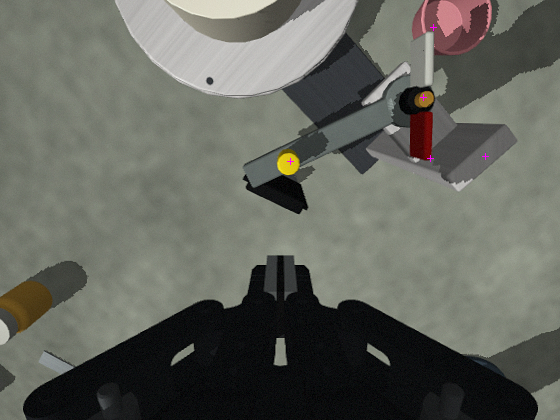

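View pics/side1m.png

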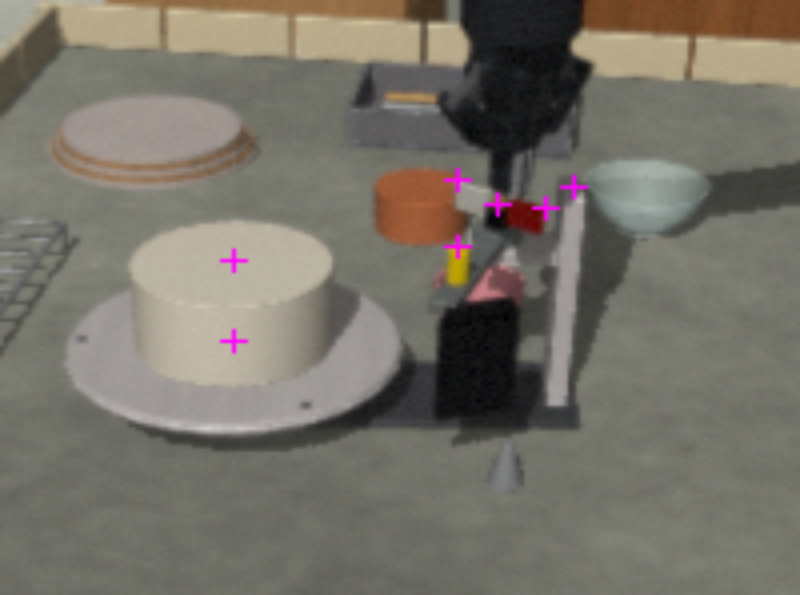

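Call:
{"fn": "step_arm", "kwargs": {
  "motion": [
    {"gripper": -1, "tx": 0, "ty": 0, "tz": 0.054, "roll": 0},
    {"gripper": -1, "tx": 0, "ty": 0, "tz": 0.054, "roll": 0},
    {"gripper": -1, "tx": 0, "ty": 0, "tz": 0.054, "roll": 0},
    {"gripper": -1, "tx": 0.02, "ty": 0, "tz": 0, "roll": 0},
    {"gripper": -1, "tx": 0.02, "ty": 0, "tz": 0, "roll": 0}
  ]
}}

```text
clock: 4.43
tool_pos: [530.2, -22.9, 189.9]
eef_rot: [3.14, 0.001, -0.663]
contact_force: [0.2, 0.6, 0.7]
width: 0.3
```

Call:
{"fn": "step_arm", "kwargs": {
  "motion": [
    {"gripper": -1, "tx": 0.015, "ty": 0.001, "tz": 0, "roll": 0},
    {"gripper": -1, "tx": 0.015, "ty": 0.001, "tz": 0, "roll": 0},
    {"gripper": -1, "tx": 0.015, "ty": 0.001, "tz": 0, "roll": 0},
    {"gripper": -1, "tx": 0.015, "ty": 0.001, "tz": 0, "roll": 0},
    {"gripper": -1, "tx": 0.015, "ty": 0.001, "tz": 0, "roll": 0}
  ]
}}

```text
clock: 4.85
tool_pos: [559.7, -46.5, 191.2]
eef_rot: [-3.141, -0.001, -0.662]
contact_force: [-2.0, 2.0, 0.6]
width: -0.1
```

Call:
{"fn": "step_arm", "kwargs": {
  "motion": [
    {"gripper": -1, "tx": 0.015, "ty": 0, "tz": 0, "roll": 0},
    {"gripper": -1, "tx": 0.015, "ty": 0, "tz": 0, "roll": 0},
    {"gripper": -1, "tx": 0.015, "ty": 0, "tz": 0, "roll": 0},
    {"gripper": -1, "tx": 0.015, "ty": 0, "tz": 0, "roll": 0},
    {"gripper": -1, "tx": 0, "ty": 0, "tz": 0, "roll": 0}
  ]
}}

```text
clock: 5.27
tool_pos: [583.6, -66.6, 190.2]
eef_rot: [3.141, -0.002, -0.664]
contact_force: [0.8, 0.8, 0.2]
width: -0.2
```

Call:
{"fn": "step_arm", "kwargs": {
  "motion": [
    {"gripper": -1, "tx": 0.012, "ty": 0, "tz": 0, "roll": 0},
    {"gripper": -1, "tx": 0.012, "ty": 0, "tz": 0, "roll": 0},
    {"gripper": -1, "tx": 0.01, "ty": 0, "tz": 0, "roll": 0},
    {"gripper": -1, "tx": 0.006, "ty": 0, "tz": 0, "roll": 0}
  ]
}}

```text
clock: 5.6
tool_pos: [598.2, -77.5, 189.9]
eef_rot: [3.141, 0.001, -0.663]
contact_force: [-2.5, 0.3, -0.3]
width: 0.3
```

Call:
{"fn": "step_arm", "kwargs": {
  "motion": [
    {"gripper": -1, "tx": 0.004, "ty": 0, "tz": 0, "roll": 0},
    {"gripper": -1, "tx": 0.004, "ty": 0, "tz": 0, "roll": 0}
  ]
}}

```text
clock: 5.77
tool_pos: [601.2, -79.3, 190.1]
eef_rot: [3.141, 0.0, -0.662]
contact_force: [-2.5, 0.7, 0.3]
width: 0.0
```

Call:
{"fn": "step_arm", "kwargs": {
  "motion": [
    {"gripper": -1, "tx": 0.004, "ty": 0, "tz": 0, "roll": 0}
  ]
}}

```text
clock: 5.85
tool_pos: [602.8, -80.4, 190.2]
eef_rot: [3.141, 0.0, -0.662]
contact_force: [-2.7, 0.1, 0.2]
width: 0.1
```

Call:
{"fn": "step_arm", "kwargs": {
  "motion": [
    {"gripper": -1, "tx": 0.004, "ty": 0, "tz": 0, "roll": 0},
    {"gripper": -1, "tx": 0.003, "ty": 0, "tz": 0, "roll": 0}
  ]
}}

```text
clock: 6.02
tool_pos: [603.3, -80.9, 190.2]
eef_rot: [3.14, 0.006, -0.662]
contact_force: [-11.3, 4.6, 5.8]
width: 0.2
```

Call:
{"fn": "step_arm", "kwargs": {
  "motion": [
    {"gripper": -1, "tx": 0.003, "ty": 0, "tz": 0, "roll": 0},
    {"gripper": -1, "tx": 0, "ty": 0, "tz": 0, "roll": 0}
  ]
}}

```text
clock: 6.18
tool_pos: [603.3, -80.8, 190.2]
eef_rot: [3.139, 0.009, -0.661]
contact_force: [-12.1, 4.2, 5.9]
width: 0.1
```

Call:
{"fn": "step_arm", "kwargs": {
  "motion": [
    {"gripper": -1, "tx": -0.02, "ty": 0, "tz": 0, "roll": 0},
    {"gripper": -1, "tx": -0.04, "ty": 0, "tz": 0, "roll": 0},
    {"gripper": -1, "tx": -0.04, "ty": 0, "tz": -0.04, "roll": 0},
    {"gripper": -1, "tx": 0, "ty": 0, "tz": -0.06, "roll": 0},
    {"gripper": -1, "tx": 0, "ty": 0, "tz": -0.06, "roll": 0}
  ]
}}

```text
clock: 6.6
tool_pos: [567.0, -51.6, 271.3]
eef_rot: [-3.141, -0.001, -0.66]
contact_force: [0.4, -0.4, 0.1]
width: -0.2
```

```bash
python3 - <<'E'
from fit import *
print(status.sense()['tool_pos'],status.sense()['contact_force'])
P=pts([527.95,-138.76,.139,.773,1.4])
for n in ['wrist','side']:
    p=shot(n,n+'2')
    a=p['pixels'][:,:,::-1].copy()
    for k,v in P.items():
        u=proj(p,v)[0]; cv2.drawMarker(a,tuple(int(round(q)) for q in u),(255,0,255),0,7,1)
    if n=='side': a=cv2.resize(a[110:280,180:380],None,fx=4,fy=3.5)
    cv2.imwrite(f'pics/{n}2m.png',a)
E
```

```text
[567.04742726 -51.57604575 271.32760407] [ 0.38350931 -0.36956477  0.08607541]
```

View pics/wrist2m.png

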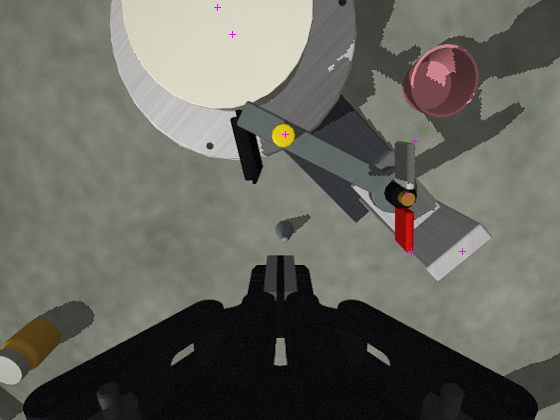

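View pics/side2m.png

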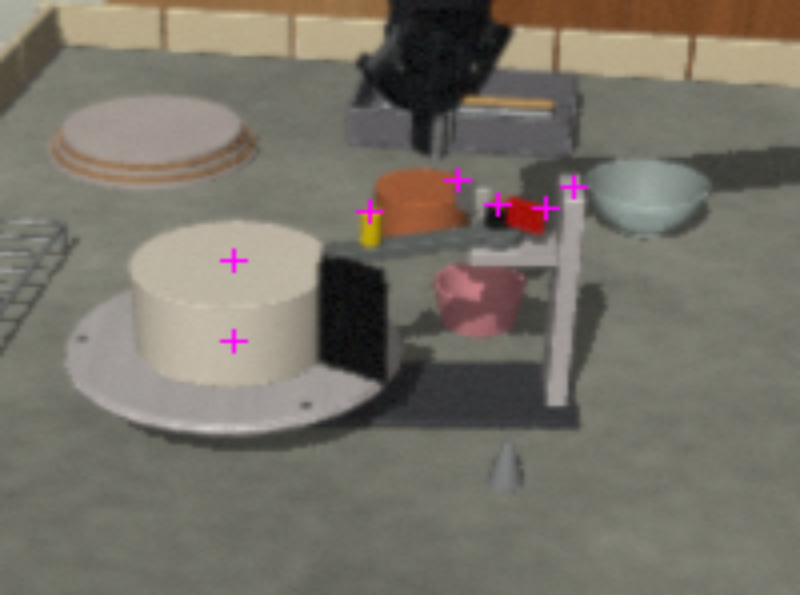

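```bash
python3 - <<'E'
from fit import *
s=status.sense();print(s['joints'],s['eef_rot'])
E
```

```text
[ 0.21168943  0.2716667  -0.2406108   1.72169898  0.0716994   1.14208494
 -2.28161484] [-3.13337155 -0.01206258 -0.66154527]
```

Call:
{"fn": "step_arm", "kwargs": {
  "motion": [
    {"gripper": -1, "tx": 0.0316, "ty": 0.0453, "tz": 0, "roll": 0},
    {"gripper": -1, "tx": 0.0316, "ty": 0.0453, "tz": 0, "roll": 0},
    {"gripper": -1, "tx": 0.0316, "ty": 0.0453, "tz": 0, "roll": 0},
    {"gripper": -1, "tx": 0, "ty": 0, "tz": 0, "roll": -0.0381},
    {"gripper": -1, "tx": 0, "ty": 0, "tz": 0, "roll": -0.0381}
  ]
}}

```text
clock: 7.12
tool_pos: [563.5, -138.2, 270.4]
eef_rot: [3.141, -0.003, -0.421]
contact_force: [-0.2, 0.6, 0.1]
width: -0.1
```

Call:
{"fn": "step_arm", "kwargs": {
  "motion": [
    {"gripper": -1, "tx": 0, "ty": 0, "tz": 0, "roll": -0.0381},
    {"gripper": -1, "tx": 0, "ty": 0, "tz": 0, "roll": -0.0381},
    {"gripper": -1, "tx": 0, "ty": 0, "tz": 0, "roll": -0.0381},
    {"gripper": -1, "tx": 0, "ty": 0, "tz": 0, "roll": -0.0381},
    {"gripper": -1, "tx": 0, "ty": 0, "tz": 0, "roll": -0.0381}
  ]
}}

```text
clock: 7.53
tool_pos: [563.9, -135.6, 270.5]
eef_rot: [3.141, -0.003, 0.182]
contact_force: [0.3, -0.1, -1.3]
width: -0.0
```

Call:
{"fn": "step_arm", "kwargs": {
  "motion": [
    {"gripper": -1, "tx": 0, "ty": 0, "tz": 0, "roll": -0.0381},
    {"gripper": -1, "tx": 0, "ty": 0, "tz": 0, "roll": -0.0381},
    {"gripper": -1, "tx": 0, "ty": 0, "tz": 0, "roll": -0.0381},
    {"gripper": -1, "tx": 0, "ty": 0, "tz": 0, "roll": -0.0381},
    {"gripper": -1, "tx": 0, "ty": 0, "tz": 0, "roll": -0.0381}
  ]
}}

```text
clock: 7.95
tool_pos: [563.9, -135.6, 270.5]
eef_rot: [3.139, -0.002, 0.78]
contact_force: [0.0, 0.0, 0.1]
width: 0.0
```

Call:
{"fn": "step_arm", "kwargs": {
  "motion": [
    {"gripper": -1, "tx": 0, "ty": 0, "tz": 0, "roll": -0.0381},
    {"gripper": -1, "tx": 0, "ty": 0, "tz": 0, "roll": -0.0381},
    {"gripper": -1, "tx": 0, "ty": 0, "tz": 0, "roll": 0}
  ]
}}

```text
clock: 8.2
tool_pos: [563.7, -135.6, 270.4]
eef_rot: [3.14, -0.001, 1.015]
contact_force: [0.7, 0.2, 0.1]
width: 0.1
```

```bash
python3 - <<'E'
from fit import *
s=status.sense();print(s['joints'],s['eef_rot'],s['tool_pos'])
P=pts([527.95,-138.76,.139,.773,1.4])
for n in ['wrist']:
    p=shot(n,n+'3')
    a=p['pixels'][:,:,::-1].copy()
    P['tip']=s['tool_pos']*[1,1,0]+[0,0,200]
    for k,v in P.items():
        u=proj(p,v)[0]; cv2.drawMarker(a,tuple(int(round(q)) for q in u),(255,0,255),0,7,1)
    cv2.imwrite(f'pics/{n}3m.png',a)
E
```

```text
[ 0.54215623  0.32015499 -0.48211272  1.69742912  0.15961226  1.16073975
 -0.53790971] [ 3.13956139e+00 -1.22185376e-03  1.01548324e+00] [ 563.72153186 -135.60611638  270.40141317]
```

View pics/wrist3m.png

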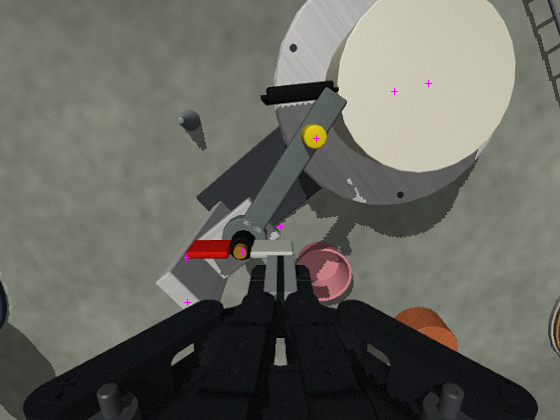

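Call:
{"fn": "step_arm", "kwargs": {
  "motion": [
    {"gripper": -1, "tx": 0, "ty": 0, "tz": 0.054, "roll": 0},
    {"gripper": -1, "tx": 0, "ty": 0, "tz": 0.054, "roll": 0},
    {"gripper": -1, "tx": 0, "ty": 0, "tz": 0.052, "roll": 0},
    {"gripper": -1, "tx": -0.007, "ty": -0.002, "tz": 0, "roll": 0},
    {"gripper": -1, "tx": -0.007, "ty": -0.001, "tz": 0, "roll": 0}
  ]
}}

```text
clock: 8.67
tool_pos: [557.5, -140.4, 189.6]
eef_rot: [-3.14, -0.0, 1.012]
contact_force: [0.6, 1.3, -0.1]
width: -0.3
```

Call:
{"fn": "step_arm", "kwargs": {
  "motion": [
    {"gripper": -1, "tx": -0.0064, "ty": 0.0028, "tz": 0, "roll": 0.0361},
    {"gripper": -1, "tx": -0.0064, "ty": 0.0028, "tz": 0, "roll": 0.0361},
    {"gripper": -1, "tx": -0.0064, "ty": 0.0028, "tz": 0, "roll": 0.0361}
  ]
}}

```text
clock: 8.92
tool_pos: [556.9, -151.0, 192.8]
eef_rot: [3.138, -0.004, 0.666]
contact_force: [0.1, 2.2, 0.2]
width: 0.0
```

```bash
cat > q.py <<'E'
from h import *
s=status.sense();t=s['tool_pos'];y=s['eef_rot'][2];d=t[:2]-[527.95,-138.76]
print('t',s['clock'],'pos',t.round(1),'yaw deg',np.degrees(y).round(1),'qx',d@[np.cos(y),np.sin(y)],'qy',d@[np.sin(y),-np.cos(y)],'F',s['contact_force'].round(1),'J',s['joints'].round(2))
E
python3 q.py
```

```text
t 8.9167 pos [ 556.9 -151.   192.8] yaw deg 38.2 qx 15.21416747004209 qy 27.5019095821787 F [0.1 2.2 0.2] J [ 0.5   0.37 -0.39  1.8   0.17  0.99 -0.86]
```

Call:
{"fn": "step_arm", "kwargs": {
  "motion": [
    {"gripper": -1, "tx": -0.0064, "ty": 0.0028, "tz": 0, "roll": 0.0361},
    {"gripper": -1, "tx": -0.0064, "ty": 0.0028, "tz": 0, "roll": 0.0361},
    {"gripper": -1, "tx": -0.0064, "ty": 0.0028, "tz": 0, "roll": 0.0361},
    {"gripper": -1, "tx": -0.0064, "ty": 0.0028, "tz": 0, "roll": 0.0361}
  ]
}}

```text
clock: 9.25
tool_pos: [548.6, -162.3, 193.1]
eef_rot: [3.139, -0.005, 0.212]
contact_force: [1.4, 0.8, -0.4]
width: 0.0
```

Call:
{"fn": "step_arm", "kwargs": {
  "motion": [
    {"gripper": -1, "tx": -0.0064, "ty": 0.0028, "tz": 0, "roll": 0.0361},
    {"gripper": -1, "tx": -0.0064, "ty": 0.0028, "tz": 0, "roll": 0.0361},
    {"gripper": -1, "tx": -0.0064, "ty": 0.0028, "tz": 0, "roll": 0.0361},
    {"gripper": -1, "tx": 0, "ty": 0, "tz": 0, "roll": 0}
  ]
}}

```text
clock: 9.58
tool_pos: [538.9, -167.9, 192.9]
eef_rot: [3.14, -0.005, -0.125]
contact_force: [-0.8, 0.1, 0.4]
width: 0.1
```

```bash
python3 q.py
```

```text
t 9.5833 pos [ 538.9 -167.9  192.9] yaw deg -7.1 qx 14.47267145307817 qy 27.55837321904979 F [-0.8  0.1  0.4] J [ 0.41  0.34 -0.23  1.84  0.09  0.97 -1.55]
```

Call:
{"fn": "step_arm", "kwargs": {
  "motion": [
    {"gripper": -1, "tx": 0.019, "ty": 0, "tz": 0, "roll": 0},
    {"gripper": -1, "tx": 0, "ty": 0, "tz": -0.07, "roll": 0},
    {"gripper": -1, "tx": 0.0064, "ty": -0.0062, "tz": 0, "roll": -0.0383},
    {"gripper": -1, "tx": 0.0064, "ty": -0.0062, "tz": 0, "roll": -0.0383},
    {"gripper": -1, "tx": 0.0064, "ty": -0.0062, "tz": 0, "roll": -0.0383}
  ]
}}

```text
clock: 10.0
tool_pos: [558.7, -158.9, 227.2]
eef_rot: [3.14, -0.003, 0.248]
contact_force: [-0.5, 0.5, 0.1]
width: 0.0
```

Call:
{"fn": "step_arm", "kwargs": {
  "motion": [
    {"gripper": -1, "tx": 0.0064, "ty": -0.0062, "tz": 0, "roll": -0.0383},
    {"gripper": -1, "tx": 0.0064, "ty": -0.0062, "tz": 0, "roll": -0.0383},
    {"gripper": -1, "tx": 0.0064, "ty": -0.0062, "tz": 0, "roll": -0.0383},
    {"gripper": -1, "tx": 0.0064, "ty": -0.0062, "tz": 0, "roll": -0.0383},
    {"gripper": -1, "tx": 0.0064, "ty": -0.0062, "tz": 0, "roll": -0.0383}
  ]
}}

```text
clock: 10.42
tool_pos: [565.3, -137.8, 226.4]
eef_rot: [3.14, -0.002, 0.85]
contact_force: [-0.2, -0.4, 0.6]
width: -0.1
```

Call:
{"fn": "step_arm", "kwargs": {
  "motion": [
    {"gripper": -1, "tx": 0.0064, "ty": -0.0062, "tz": 0, "roll": -0.0383},
    {"gripper": -1, "tx": 0.0064, "ty": -0.0062, "tz": 0, "roll": -0.0383},
    {"gripper": -1, "tx": 0.0064, "ty": -0.0062, "tz": 0, "roll": -0.0383},
    {"gripper": -1, "tx": 0.0064, "ty": -0.0062, "tz": 0, "roll": -0.0383},
    {"gripper": -1, "tx": 0.0064, "ty": -0.0062, "tz": 0, "roll": -0.0383}
  ]
}}

```text
clock: 10.83
tool_pos: [559.0, -116.6, 226.5]
eef_rot: [3.139, -0.0, 1.452]
contact_force: [-0.3, -0.1, -0.2]
width: 0.1
```

Call:
{"fn": "step_arm", "kwargs": {
  "motion": [
    {"gripper": -1, "tx": 0.0064, "ty": -0.0062, "tz": 0, "roll": -0.0383},
    {"gripper": -1, "tx": 0.0064, "ty": -0.0062, "tz": 0, "roll": -0.0383},
    {"gripper": -1, "tx": 0.0064, "ty": -0.0062, "tz": 0, "roll": -0.0383},
    {"gripper": -1, "tx": 0.0064, "ty": -0.0062, "tz": 0, "roll": -0.0383},
    {"gripper": -1, "tx": 0.0064, "ty": -0.0062, "tz": 0, "roll": -0.0383}
  ]
}}

```text
clock: 11.25
tool_pos: [542.0, -102.7, 226.5]
eef_rot: [3.139, 0.001, 2.053]
contact_force: [0.7, -0.4, -0.3]
width: 0.1
```

Call:
{"fn": "step_arm", "kwargs": {
  "motion": [
    {"gripper": -1, "tx": 0.0064, "ty": -0.0062, "tz": 0, "roll": -0.0383},
    {"gripper": -1, "tx": 0.0064, "ty": -0.0062, "tz": 0, "roll": -0.0383},
    {"gripper": -1, "tx": 0.0064, "ty": -0.0062, "tz": 0, "roll": -0.0383},
    {"gripper": -1, "tx": 0.0064, "ty": -0.0062, "tz": 0, "roll": -0.0383},
    {"gripper": -1, "tx": 0.0064, "ty": -0.0062, "tz": 0, "roll": -0.0383}
  ]
}}

```text
clock: 11.67
tool_pos: [520.0, -101.0, 226.6]
eef_rot: [3.14, 0.002, 2.655]
contact_force: [-0.6, -0.9, 0.9]
width: -0.2
```

Call:
{"fn": "step_arm", "kwargs": {
  "motion": [
    {"gripper": -1, "tx": 0.0064, "ty": -0.0062, "tz": 0, "roll": -0.0383},
    {"gripper": -1, "tx": 0.0064, "ty": -0.0062, "tz": 0, "roll": -0.0383},
    {"gripper": -1, "tx": 0.0064, "ty": -0.0062, "tz": 0, "roll": -0.0383},
    {"gripper": -1, "tx": 0, "ty": 0, "tz": 0, "roll": 0}
  ]
}}

```text
clock: 12.0
tool_pos: [507.2, -106.9, 226.2]
eef_rot: [3.141, 0.002, 3.01]
contact_force: [-0.3, -0.2, -0.7]
width: -0.0
```

```bash
python3 q.py; cat > look.py <<'E'
import sys
from fit import *
n,tag,nut=sys.argv[1],sys.argv[2],float(sys.argv[3])
s=status.sense()
P=pts([527.95,-138.76,.139,nut,1.4]);P['tip']=s['tool_pos']
p=shot(n,tag);a=p['pixels'][:,:,::-1].copy()
for k,v in P.items():
    u=proj(p,v)[0]; cv2.drawMarker(a,tuple(int(round(q)) for q in u),(255,0,255),0,7,1)
if n=='side': a=cv2.resize(a[110:280,180:380],None,fx=4,fy=3.5)
if n=='top': a=cv2.resize(a[110:260,220:420],None,fx=4,fy=4)
cv2.imwrite(f'pics/{tag}m.png',a)
E
python3 look.py wrist w4 1.9
```

```text
t 12.0 pos [ 507.2 -106.9  226.2] yaw deg 172.5 qx 24.73557618966891 qy 28.88349527579118 F [-0.3 -0.2 -0.7] J [ 0.86  0.34 -0.9   1.87  0.31  1.07  1.28]
```

View pics/w4m.png

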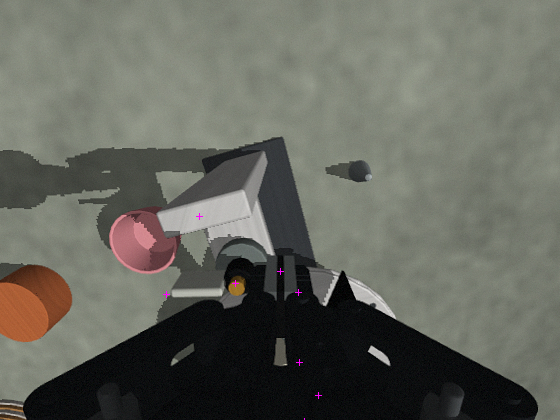

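Call:
{"fn": "step_arm", "kwargs": {
  "motion": [
    {"gripper": -1, "tx": 0, "ty": 0, "tz": 0.038, "roll": 0},
    {"gripper": -1, "tx": 0, "ty": -0.001, "tz": 0.038, "roll": 0},
    {"gripper": -1, "tx": -0.01, "ty": -0.001, "tz": 0, "roll": 0},
    {"gripper": -1, "tx": -0.01, "ty": 0, "tz": 0, "roll": 0}
  ]
}}

```text
clock: 12.38
tool_pos: [516.8, -108.6, 187.3]
eef_rot: [3.141, -0.001, 3.007]
contact_force: [-1.3, 0.1, -0.8]
width: -0.1
```

Call:
{"fn": "step_arm", "kwargs": {
  "motion": [
    {"gripper": -1, "tx": -0.0064, "ty": 0.0028, "tz": 0, "roll": 0.0361},
    {"gripper": -1, "tx": -0.0064, "ty": 0.0028, "tz": 0, "roll": 0.0361},
    {"gripper": -1, "tx": -0.0064, "ty": 0.0028, "tz": 0, "roll": 0.0361},
    {"gripper": -1, "tx": -0.0064, "ty": 0.0028, "tz": 0, "roll": 0.0361},
    {"gripper": -1, "tx": -0.0064, "ty": 0.0028, "tz": 0, "roll": 0.0361}
  ]
}}

```text
clock: 12.8
tool_pos: [534.7, -107.2, 188.7]
eef_rot: [3.141, 0.001, 2.435]
contact_force: [-0.9, 0.7, -0.7]
width: 0.3
```

Call:
{"fn": "step_arm", "kwargs": {
  "motion": [
    {"gripper": -1, "tx": -0.0064, "ty": 0.0028, "tz": 0, "roll": 0.0361},
    {"gripper": -1, "tx": -0.0064, "ty": 0.0028, "tz": 0, "roll": 0.0361},
    {"gripper": -1, "tx": -0.0064, "ty": 0.0028, "tz": 0, "roll": 0.0361},
    {"gripper": -1, "tx": -0.0064, "ty": 0.0028, "tz": 0, "roll": 0.0361},
    {"gripper": -1, "tx": -0.0064, "ty": 0.0028, "tz": 0, "roll": 0.0361}
  ]
}}

```text
clock: 13.22
tool_pos: [550.0, -115.4, 188.8]
eef_rot: [3.14, 0.0, 1.868]
contact_force: [-0.7, 0.4, 0.2]
width: 0.1
```

```bash
python3 q.py
```

```text
t 13.2167 pos [ 550.  -115.4  188.8] yaw deg 107.0 qx 15.899988505192281 qy 27.912995286814933 F [-0.7  0.4  0.2] J [ 0.6   0.39 -0.59  1.83  0.25  1.    0.2 ]
```

Call:
{"fn": "step_arm", "kwargs": {
  "motion": [
    {"gripper": -1, "tx": -0.0066, "ty": 0.0028, "tz": 0, "roll": 0.0361},
    {"gripper": -1, "tx": -0.0066, "ty": 0.0028, "tz": 0, "roll": 0.0361},
    {"gripper": -1, "tx": -0.0066, "ty": 0.0028, "tz": 0, "roll": 0.0361},
    {"gripper": -1, "tx": -0.0064, "ty": 0.0028, "tz": 0, "roll": 0.0361},
    {"gripper": -1, "tx": -0.0064, "ty": 0.0028, "tz": 0, "roll": 0.0361}
  ]
}}

```text
clock: 13.63
tool_pos: [558.6, -130.8, 189.0]
eef_rot: [3.139, -0.001, 1.301]
contact_force: [0.4, 1.3, -0.8]
width: -0.2
```

Call:
{"fn": "step_arm", "kwargs": {
  "motion": [
    {"gripper": -1, "tx": -0.0064, "ty": 0.0028, "tz": 0, "roll": 0.0361},
    {"gripper": -1, "tx": -0.0064, "ty": 0.0028, "tz": 0, "roll": 0.0361},
    {"gripper": -1, "tx": -0.0064, "ty": 0.0028, "tz": 0, "roll": 0.0361},
    {"gripper": -1, "tx": -0.0064, "ty": 0.0028, "tz": 0, "roll": 0.0361},
    {"gripper": -1, "tx": -0.0064, "ty": 0.0028, "tz": 0, "roll": 0.0361}
  ]
}}

```text
clock: 14.05
tool_pos: [557.5, -148.1, 189.1]
eef_rot: [3.139, -0.003, 0.734]
contact_force: [0.5, 1.2, -0.1]
width: 0.1
```

Call:
{"fn": "step_arm", "kwargs": {
  "motion": [
    {"gripper": -1, "tx": -0.0064, "ty": 0.0028, "tz": 0, "roll": 0.0361},
    {"gripper": -1, "tx": -0.0064, "ty": 0.0028, "tz": 0, "roll": 0.0361},
    {"gripper": -1, "tx": -0.0064, "ty": 0.0028, "tz": 0, "roll": 0.0361},
    {"gripper": -1, "tx": -0.0064, "ty": 0.0028, "tz": 0, "roll": 0.0361},
    {"gripper": -1, "tx": -0.0064, "ty": 0.0028, "tz": 0, "roll": 0.0361}
  ]
}}

```text
clock: 14.47
tool_pos: [547.3, -162.3, 189.2]
eef_rot: [3.141, -0.004, 0.167]
contact_force: [1.2, 1.0, -0.5]
width: -0.2
```

Call:
{"fn": "step_arm", "kwargs": {
  "motion": [
    {"gripper": -1, "tx": -0.0064, "ty": 0.0028, "tz": 0, "roll": 0.0361},
    {"gripper": -1, "tx": -0.0064, "ty": 0.0028, "tz": 0, "roll": 0.0361},
    {"gripper": -1, "tx": 0, "ty": 0, "tz": 0, "roll": 0}
  ]
}}

```text
clock: 14.72
tool_pos: [540.6, -166.2, 189.1]
eef_rot: [3.141, -0.003, -0.057]
contact_force: [0.1, -0.2, 0.1]
width: -0.3
```

```bash
python3 q.py
```

```text
t 14.7167 pos [ 540.6 -166.2  189.1] yaw deg -3.2 qx 14.149379787472844 qy 26.72335001156498 F [ 0.1 -0.2  0.1] J [ 0.36  0.34 -0.17  1.84  0.07  0.97 -1.47]
```

Call:
{"fn": "step_arm", "kwargs": {
  "motion": [
    {"gripper": -1, "tx": 0.019, "ty": 0.003, "tz": 0, "roll": 0},
    {"gripper": -1, "tx": 0, "ty": 0, "tz": -0.075, "roll": 0},
    {"gripper": -1, "tx": 0.0064, "ty": -0.0062, "tz": 0, "roll": -0.0383},
    {"gripper": -1, "tx": 0.0064, "ty": -0.0062, "tz": 0, "roll": -0.0383},
    {"gripper": -1, "tx": 0.0064, "ty": -0.0062, "tz": 0, "roll": -0.0383}
  ]
}}

```text
clock: 15.13
tool_pos: [559.4, -158.1, 226.4]
eef_rot: [3.14, -0.003, 0.315]
contact_force: [0.1, 0.3, -0.0]
width: -0.4
```

Call:
{"fn": "step_arm", "kwargs": {
  "motion": [
    {"gripper": -1, "tx": 0.0064, "ty": -0.0062, "tz": 0, "roll": -0.0383},
    {"gripper": -1, "tx": 0.0064, "ty": -0.0062, "tz": 0, "roll": -0.0383},
    {"gripper": -1, "tx": 0.0064, "ty": -0.0062, "tz": 0, "roll": -0.0383},
    {"gripper": -1, "tx": 0.0064, "ty": -0.0062, "tz": 0, "roll": -0.0383},
    {"gripper": -1, "tx": 0.0064, "ty": -0.0062, "tz": 0, "roll": -0.0383}
  ]
}}

```text
clock: 15.55
tool_pos: [564.5, -136.5, 225.6]
eef_rot: [3.14, -0.002, 0.917]
contact_force: [0.1, -0.3, 0.1]
width: 0.1
```

Call:
{"fn": "step_arm", "kwargs": {
  "motion": [
    {"gripper": -1, "tx": 0.0064, "ty": -0.0062, "tz": 0, "roll": -0.0383},
    {"gripper": -1, "tx": 0.0064, "ty": -0.0062, "tz": 0, "roll": -0.0383},
    {"gripper": -1, "tx": 0.0064, "ty": -0.0062, "tz": 0, "roll": -0.0383},
    {"gripper": -1, "tx": 0.0064, "ty": -0.0062, "tz": 0, "roll": -0.0383},
    {"gripper": -1, "tx": 0.0064, "ty": -0.0062, "tz": 0, "roll": -0.0383}
  ]
}}

```text
clock: 15.97
tool_pos: [556.9, -115.8, 225.7]
eef_rot: [3.14, -0.001, 1.519]
contact_force: [-0.6, -0.4, 0.1]
width: 0.0
```

Call:
{"fn": "step_arm", "kwargs": {
  "motion": [
    {"gripper": -1, "tx": 0.0064, "ty": -0.0062, "tz": 0, "roll": -0.0383},
    {"gripper": -1, "tx": 0.0064, "ty": -0.0062, "tz": 0, "roll": -0.0383},
    {"gripper": -1, "tx": 0.0064, "ty": -0.0062, "tz": 0, "roll": -0.0383},
    {"gripper": -1, "tx": 0.0064, "ty": -0.0062, "tz": 0, "roll": -0.0383},
    {"gripper": -1, "tx": 0.0064, "ty": -0.0062, "tz": 0, "roll": -0.0383}
  ]
}}

```text
clock: 16.38
tool_pos: [538.9, -103.1, 225.8]
eef_rot: [3.139, 0.001, 2.12]
contact_force: [0.2, 0.4, -0.7]
width: -0.2
```

Call:
{"fn": "step_arm", "kwargs": {
  "motion": [
    {"gripper": -1, "tx": 0.0064, "ty": -0.0062, "tz": 0, "roll": -0.0383},
    {"gripper": -1, "tx": 0.0064, "ty": -0.0062, "tz": 0, "roll": -0.0383},
    {"gripper": -1, "tx": 0.0064, "ty": -0.0062, "tz": 0, "roll": -0.0383},
    {"gripper": -1, "tx": 0.0064, "ty": -0.0062, "tz": 0, "roll": -0.0383},
    {"gripper": -1, "tx": 0.0064, "ty": -0.0062, "tz": 0, "roll": -0.0383}
  ]
}}

```text
clock: 16.8
tool_pos: [516.9, -102.8, 225.8]
eef_rot: [3.14, 0.002, 2.722]
contact_force: [0.2, 0.3, -0.4]
width: -0.3
```

Call:
{"fn": "step_arm", "kwargs": {
  "motion": [
    {"gripper": -1, "tx": 0.0064, "ty": -0.0062, "tz": 0, "roll": -0.0383},
    {"gripper": -1, "tx": 0.0064, "ty": -0.0062, "tz": 0, "roll": -0.0383},
    {"gripper": -1, "tx": 0.0064, "ty": -0.0062, "tz": 0, "roll": -0.0383},
    {"gripper": -1, "tx": 0, "ty": 0, "tz": 0, "roll": 0}
  ]
}}

```text
clock: 17.13
tool_pos: [504.5, -109.6, 225.6]
eef_rot: [3.141, 0.001, 3.077]
contact_force: [1.0, -0.4, -1.2]
width: -0.0
```

```bash
python3 q.py; python3 look.py wrist w5 5.0
```

```text
t 17.1333 pos [ 504.5 -109.6  225.6] yaw deg 176.3 qx 25.31182026444421 qy 27.63292083215822 F [ 1.  -0.4 -1.2] J [ 0.81  0.32 -0.83  1.88  0.27  1.06  1.38]
```

View pics/w5m.png

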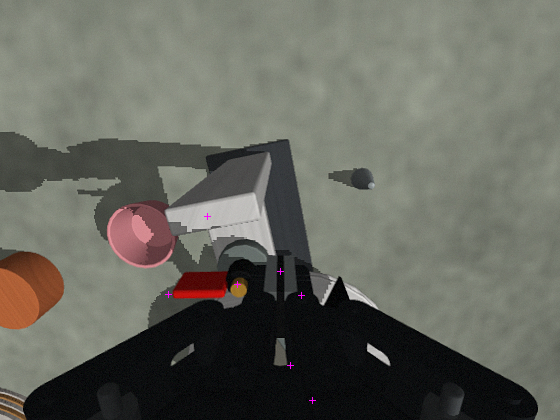

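Call:
{"fn": "step_arm", "kwargs": {
  "motion": [
    {"gripper": -1, "tx": 0, "ty": 0, "tz": 0.038, "roll": 0},
    {"gripper": -1, "tx": 0, "ty": 0.0005, "tz": 0.036, "roll": 0},
    {"gripper": -1, "tx": -0.01, "ty": 0, "tz": 0, "roll": 0},
    {"gripper": -1, "tx": -0.011, "ty": 0, "tz": 0, "roll": 0}
  ]
}}

```text
clock: 17.52
tool_pos: [514.7, -109.4, 187.8]
eef_rot: [3.141, -0.001, 3.073]
contact_force: [0.6, -0.6, 0.9]
width: -0.3
```

Call:
{"fn": "step_arm", "kwargs": {
  "motion": [
    {"gripper": -1, "tx": -0.0065, "ty": 0.0028, "tz": 0, "roll": 0.0361},
    {"gripper": -1, "tx": -0.0065, "ty": 0.0028, "tz": 0, "roll": 0.0361},
    {"gripper": -1, "tx": -0.0065, "ty": 0.0028, "tz": 0, "roll": 0.0361},
    {"gripper": -1, "tx": -0.0065, "ty": 0.0028, "tz": 0, "roll": 0.0361},
    {"gripper": -1, "tx": -0.0065, "ty": 0.0028, "tz": 0, "roll": 0.0361}
  ]
}}

```text
clock: 17.93
tool_pos: [532.7, -107.2, 189.0]
eef_rot: [3.141, 0.001, 2.501]
contact_force: [-2.3, -0.0, -1.0]
width: 0.0
```

Call:
{"fn": "step_arm", "kwargs": {
  "motion": [
    {"gripper": -1, "tx": -0.0065, "ty": 0.0028, "tz": 0, "roll": 0.0361},
    {"gripper": -1, "tx": -0.0065, "ty": 0.0028, "tz": 0, "roll": 0.0361},
    {"gripper": -1, "tx": -0.0065, "ty": 0.0028, "tz": 0, "roll": 0.0361},
    {"gripper": -1, "tx": -0.0065, "ty": 0.0028, "tz": 0, "roll": 0.0361},
    {"gripper": -1, "tx": -0.0065, "ty": 0.0028, "tz": 0, "roll": 0.0361}
  ]
}}

```text
clock: 18.35
tool_pos: [548.6, -114.5, 189.2]
eef_rot: [3.14, 0.0, 1.934]
contact_force: [-2.2, 1.5, -0.9]
width: -0.1
```

```bash
python3 q.py
```

```text
t 18.35 pos [ 548.6 -114.5  189.2] yaw deg 110.8 qx 15.368572522161749 qy 27.91470489858254 F [-2.2  1.5 -0.9] J [ 0.55  0.38 -0.53  1.83  0.22  0.99  0.29]
```

Call:
{"fn": "step_arm", "kwargs": {
  "motion": [
    {"gripper": -1, "tx": -0.0065, "ty": 0.0028, "tz": 0, "roll": 0.0361},
    {"gripper": -1, "tx": -0.0065, "ty": 0.0028, "tz": 0, "roll": 0.0361},
    {"gripper": -1, "tx": -0.0065, "ty": 0.0028, "tz": 0, "roll": 0.0361},
    {"gripper": -1, "tx": -0.0065, "ty": 0.0028, "tz": 0, "roll": 0.0361},
    {"gripper": -1, "tx": -0.0065, "ty": 0.0028, "tz": 0, "roll": 0.0361}
  ]
}}

```text
clock: 18.77
tool_pos: [558.0, -129.1, 189.3]
eef_rot: [3.139, -0.001, 1.368]
contact_force: [-0.2, 1.5, -0.5]
width: 0.1
```

Call:
{"fn": "step_arm", "kwargs": {
  "motion": [
    {"gripper": -1, "tx": -0.0064, "ty": 0.0028, "tz": 0, "roll": 0.0361},
    {"gripper": -1, "tx": -0.0064, "ty": 0.0028, "tz": 0, "roll": 0.0361},
    {"gripper": -1, "tx": -0.0064, "ty": 0.0028, "tz": 0, "roll": 0.0361},
    {"gripper": -1, "tx": -0.0064, "ty": 0.0028, "tz": 0, "roll": 0.0361},
    {"gripper": -1, "tx": -0.0064, "ty": 0.0028, "tz": 0, "roll": 0.0361}
  ]
}}

```text
clock: 19.18
tool_pos: [558.2, -146.5, 189.5]
eef_rot: [3.14, -0.003, 0.801]
contact_force: [-0.3, 2.2, -0.6]
width: 0.2
```

Call:
{"fn": "step_arm", "kwargs": {
  "motion": [
    {"gripper": -1, "tx": -0.0064, "ty": 0.0028, "tz": 0, "roll": 0.0361},
    {"gripper": -1, "tx": -0.0064, "ty": 0.0028, "tz": 0, "roll": 0.0361},
    {"gripper": -1, "tx": -0.0064, "ty": 0.0028, "tz": 0, "roll": 0.0361},
    {"gripper": -1, "tx": -0.0064, "ty": 0.0028, "tz": 0, "roll": 0.0361},
    {"gripper": -1, "tx": -0.0064, "ty": 0.0028, "tz": 0, "roll": 0.0361}
  ]
}}

```text
clock: 19.6
tool_pos: [549.0, -161.3, 189.6]
eef_rot: [3.141, -0.004, 0.234]
contact_force: [0.4, 0.2, -1.0]
width: -0.0
```

Call:
{"fn": "step_arm", "kwargs": {
  "motion": [
    {"gripper": -1, "tx": -0.0064, "ty": 0.0028, "tz": 0, "roll": 0.0361},
    {"gripper": -1, "tx": -0.0064, "ty": 0.0028, "tz": 0, "roll": 0.0361},
    {"gripper": -1, "tx": 0, "ty": 0, "tz": 0, "roll": 0}
  ]
}}

```text
clock: 19.85
tool_pos: [542.5, -165.8, 189.5]
eef_rot: [3.141, -0.003, 0.01]
contact_force: [-0.2, 0.2, 1.2]
width: 0.3
```

```bash
python3 q.py
```

```text
t 19.85 pos [ 542.5 -165.8  189.5] yaw deg 0.6 qx 14.295287555152035 qy 27.155859156338646 F [-0.2  0.2  1.2] J [ 0.32  0.34 -0.12  1.84  0.05  0.96 -1.38]
```

Call:
{"fn": "step_arm", "kwargs": {
  "motion": [
    {"gripper": -1, "tx": 0.019, "ty": 0.002, "tz": 0, "roll": 0},
    {"gripper": -1, "tx": 0, "ty": 0, "tz": -0.075, "roll": 0},
    {"gripper": -1, "tx": 0.0064, "ty": -0.0062, "tz": 0, "roll": -0.0383},
    {"gripper": -1, "tx": 0.0064, "ty": -0.0062, "tz": 0, "roll": -0.0383},
    {"gripper": -1, "tx": 0.0064, "ty": -0.0062, "tz": 0, "roll": -0.0383}
  ]
}}

```text
clock: 20.27
tool_pos: [560.8, -155.8, 226.8]
eef_rot: [3.14, -0.003, 0.382]
contact_force: [-0.4, -0.1, 0.9]
width: -0.1
```

Call:
{"fn": "step_arm", "kwargs": {
  "motion": [
    {"gripper": -1, "tx": 0.0064, "ty": -0.0062, "tz": 0, "roll": -0.0383},
    {"gripper": -1, "tx": 0.0064, "ty": -0.0062, "tz": 0, "roll": -0.0383},
    {"gripper": -1, "tx": 0.0064, "ty": -0.0062, "tz": 0, "roll": -0.0383},
    {"gripper": -1, "tx": 0.0064, "ty": -0.0062, "tz": 0, "roll": -0.0383},
    {"gripper": -1, "tx": 0.0064, "ty": -0.0062, "tz": 0, "roll": -0.0383}
  ]
}}

```text
clock: 20.68
tool_pos: [564.4, -134.0, 226.1]
eef_rot: [3.14, -0.001, 0.984]
contact_force: [-1.0, -0.1, -0.4]
width: -0.0
```

Call:
{"fn": "step_arm", "kwargs": {
  "motion": [
    {"gripper": -1, "tx": 0.0064, "ty": -0.0062, "tz": 0, "roll": -0.0383},
    {"gripper": -1, "tx": 0.0064, "ty": -0.0062, "tz": 0, "roll": -0.0383},
    {"gripper": -1, "tx": 0.0064, "ty": -0.0062, "tz": 0, "roll": -0.0383},
    {"gripper": -1, "tx": 0.0064, "ty": -0.0062, "tz": 0, "roll": -0.0383},
    {"gripper": -1, "tx": 0.0064, "ty": -0.0062, "tz": 0, "roll": -0.0383}
  ]
}}

```text
clock: 21.1
tool_pos: [555.4, -113.8, 226.1]
eef_rot: [3.14, -0.001, 1.585]
contact_force: [0.5, 0.1, 0.2]
width: -0.3
```

Call:
{"fn": "step_arm", "kwargs": {
  "motion": [
    {"gripper": -1, "tx": 0.0064, "ty": -0.0062, "tz": 0, "roll": -0.0383},
    {"gripper": -1, "tx": 0.0064, "ty": -0.0062, "tz": 0, "roll": -0.0383},
    {"gripper": -1, "tx": 0.0064, "ty": -0.0062, "tz": 0, "roll": -0.0383},
    {"gripper": -1, "tx": 0.0064, "ty": -0.0062, "tz": 0, "roll": -0.0383},
    {"gripper": -1, "tx": 0.0064, "ty": -0.0062, "tz": 0, "roll": -0.0383}
  ]
}}

```text
clock: 21.52
tool_pos: [536.7, -102.3, 226.2]
eef_rot: [3.14, 0.001, 2.187]
contact_force: [0.2, 0.5, -0.4]
width: -0.0
```

Call:
{"fn": "step_arm", "kwargs": {
  "motion": [
    {"gripper": -1, "tx": 0.0064, "ty": -0.0062, "tz": 0, "roll": -0.0383},
    {"gripper": -1, "tx": 0.0064, "ty": -0.0062, "tz": 0, "roll": -0.0383},
    {"gripper": -1, "tx": 0.0064, "ty": -0.0062, "tz": 0, "roll": -0.0383},
    {"gripper": -1, "tx": 0.0064, "ty": -0.0062, "tz": 0, "roll": -0.0383},
    {"gripper": -1, "tx": 0.0064, "ty": -0.0062, "tz": 0, "roll": -0.0383}
  ]
}}

```text
clock: 21.93
tool_pos: [514.7, -103.5, 226.3]
eef_rot: [3.14, 0.002, 2.788]
contact_force: [-0.1, 0.2, -0.6]
width: 0.1
```

Call:
{"fn": "step_arm", "kwargs": {
  "motion": [
    {"gripper": -1, "tx": 0.0064, "ty": -0.0062, "tz": 0, "roll": -0.0383},
    {"gripper": -1, "tx": 0.0064, "ty": -0.0062, "tz": 0, "roll": -0.0383},
    {"gripper": -1, "tx": 0.0064, "ty": -0.0062, "tz": 0, "roll": -0.0383},
    {"gripper": -1, "tx": 0, "ty": 0, "tz": 0, "roll": 0}
  ]
}}

```text
clock: 22.27
tool_pos: [502.7, -111.1, 226.1]
eef_rot: [3.141, 0.001, -3.14]
contact_force: [-0.8, -0.4, -0.0]
width: 0.0
```

```bash
python3 q.py; python3 look.py wrist w6 8.05
```

```text
t 22.2667 pos [ 502.7 -111.1  226.1] yaw deg -179.9 qx 25.220344168420862 qy 27.734630573677748 F [-0.8 -0.4 -0. ] J [ 0.76  0.3  -0.75  1.88  0.23  1.05  1.49]
```

View pics/w6m.png

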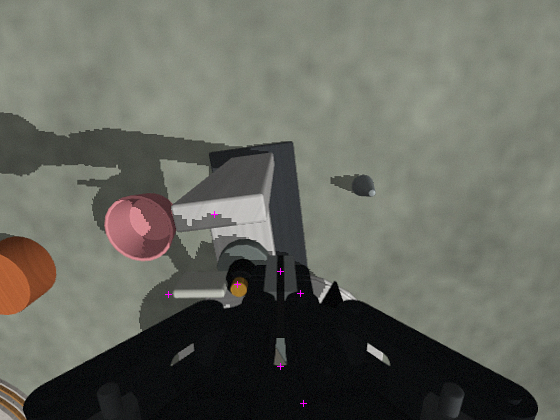

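Call:
{"fn": "step_arm", "kwargs": {
  "motion": [
    {"gripper": -1, "tx": 0, "ty": 0, "tz": 0.038, "roll": 0},
    {"gripper": -1, "tx": 0, "ty": 0.0005, "tz": 0.036, "roll": 0},
    {"gripper": -1, "tx": -0.01, "ty": 0, "tz": 0, "roll": 0},
    {"gripper": -1, "tx": -0.011, "ty": 0, "tz": 0, "roll": 0}
  ]
}}

```text
clock: 22.65
tool_pos: [512.9, -110.1, 188.3]
eef_rot: [3.141, -0.001, 3.14]
contact_force: [-0.3, -0.3, -0.2]
width: -0.1
```

Call:
{"fn": "step_arm", "kwargs": {
  "motion": [
    {"gripper": -1, "tx": -0.0065, "ty": 0.0028, "tz": 0, "roll": 0.0361},
    {"gripper": -1, "tx": -0.0065, "ty": 0.0028, "tz": 0, "roll": 0.0361},
    {"gripper": -1, "tx": -0.0065, "ty": 0.0028, "tz": 0, "roll": 0.0361},
    {"gripper": -1, "tx": -0.0065, "ty": 0.0028, "tz": 0, "roll": 0.0361},
    {"gripper": -1, "tx": -0.0065, "ty": 0.0028, "tz": 0, "roll": 0.0361}
  ]
}}

```text
clock: 23.07
tool_pos: [530.6, -106.8, 189.5]
eef_rot: [3.141, 0.001, 2.567]
contact_force: [-1.2, 1.5, -0.4]
width: 0.2
```

Call:
{"fn": "step_arm", "kwargs": {
  "motion": [
    {"gripper": -1, "tx": -0.0065, "ty": 0.0028, "tz": 0, "roll": 0.0361},
    {"gripper": -1, "tx": -0.0065, "ty": 0.0028, "tz": 0, "roll": 0.0361},
    {"gripper": -1, "tx": -0.0065, "ty": 0.0028, "tz": 0, "roll": 0.0361},
    {"gripper": -1, "tx": -0.0065, "ty": 0.0028, "tz": 0, "roll": 0.0361},
    {"gripper": -1, "tx": -0.0065, "ty": 0.0028, "tz": 0, "roll": 0.0361}
  ]
}}

```text
clock: 23.48
tool_pos: [547.0, -113.1, 189.7]
eef_rot: [3.14, 0.0, 2.001]
contact_force: [-1.3, 0.6, -0.3]
width: 0.1
```

Call:
{"fn": "step_arm", "kwargs": {
  "motion": [
    {"gripper": -1, "tx": -0.0065, "ty": 0.0028, "tz": 0, "roll": 0.0361},
    {"gripper": -1, "tx": -0.0032, "ty": 0.0014, "tz": 0, "roll": 0.018}
  ]
}}

```text
clock: 23.65
tool_pos: [551.1, -116.9, 189.7]
eef_rot: [3.14, 0.0, 1.831]
contact_force: [-0.3, 0.6, -0.9]
width: -0.4
```

```bash
python3 q.py
```

```text
t 23.65 pos [ 551.1 -116.9  189.7] yaw deg 104.9 qx 15.161278635168676 qy 28.032676589156548 F [-0.3  0.6 -0.9] J [ 0.48  0.36 -0.43  1.83  0.18  0.98  0.23]
```

Call:
{"fn": "step_arm", "kwargs": {
  "motion": [
    {"gripper": -1, "tx": -0.0032, "ty": 0.0014, "tz": 0, "roll": 0.018},
    {"gripper": -1, "tx": -0.0032, "ty": 0.0014, "tz": 0, "roll": 0.018}
  ]
}}

```text
clock: 23.82
tool_pos: [553.1, -119.3, 189.8]
eef_rot: [3.14, -0.0, 1.721]
contact_force: [-1.4, 1.9, 0.6]
width: -0.3
```

Call:
{"fn": "step_arm", "kwargs": {
  "motion": [
    {"gripper": -1, "tx": -0.002, "ty": 0, "tz": 0, "roll": 0},
    {"gripper": -1, "tx": -0.002, "ty": 0, "tz": 0, "roll": 0}
  ]
}}

```text
clock: 23.98
tool_pos: [553.1, -119.5, 189.6]
eef_rot: [3.14, -0.003, 1.726]
contact_force: [-1.9, 7.2, 3.6]
width: 0.1
```

Call:
{"fn": "step_arm", "kwargs": {
  "motion": [
    {"gripper": -1, "tx": -0.002, "ty": 0, "tz": 0, "roll": 0},
    {"gripper": -1, "tx": 0, "ty": 0, "tz": 0, "roll": 0}
  ]
}}

```text
clock: 24.15
tool_pos: [553.1, -119.5, 189.7]
eef_rot: [3.14, -0.004, 1.727]
contact_force: [-1.0, 6.7, 3.1]
width: 0.1
```

```bash
python3 q.py
```

```text
t 24.15 pos [ 553.1 -119.5  189.7] yaw deg 98.9 qx 15.114042364089805 qy 27.823873579109506 F [-1.   6.7  3.1] J [ 0.47  0.36 -0.41  1.83  0.17  0.98  0.14]
```

Call:
{"fn": "step_arm", "kwargs": {
  "motion": [
    {"gripper": -1, "tx": -0.005, "ty": 0, "tz": 0, "roll": 0},
    {"gripper": -1, "tx": -0.003, "ty": 0, "tz": 0, "roll": 0},
    {"gripper": -1, "tx": 0, "ty": 0, "tz": 0, "roll": 0}
  ]
}}

```text
clock: 24.4
tool_pos: [553.1, -119.7, 189.7]
eef_rot: [3.141, -0.009, 1.729]
contact_force: [-4.3, 13.2, 4.7]
width: -0.3
```

Call:
{"fn": "step_arm", "kwargs": {
  "motion": [
    {"gripper": -1, "tx": 0.015, "ty": 0, "tz": 0, "roll": 0},
    {"gripper": -1, "tx": 0.018, "ty": 0, "tz": 0, "roll": 0},
    {"gripper": -1, "tx": 0, "ty": 0, "tz": -0.07, "roll": 0},
    {"gripper": -1, "tx": 0, "ty": 0, "tz": -0.07, "roll": 0},
    {"gripper": -1, "tx": 0, "ty": 0, "tz": -0.04, "roll": 0}
  ]
}}

```text
clock: 24.82
tool_pos: [551.9, -111.2, 282.4]
eef_rot: [3.136, 0.003, 1.724]
contact_force: [1.0, -0.6, -0.4]
width: -0.0
```

Call:
{"fn": "step_arm", "kwargs": {
  "motion": [
    {"gripper": -1, "tx": 0.07, "ty": 0, "tz": 0, "roll": 0},
    {"gripper": -1, "tx": 0.07, "ty": 0, "tz": 0, "roll": 0},
    {"gripper": -1, "tx": 0.07, "ty": 0, "tz": 0, "roll": 0},
    {"gripper": -1, "tx": 0, "ty": 0, "tz": 0, "roll": 0}
  ]
}}

```text
clock: 25.15
tool_pos: [533.5, 1.1, 279.8]
eef_rot: [3.139, -0.003, 1.735]
contact_force: [0.2, 0.8, 0.9]
width: -0.5
```

```bash
python3 q.py; python3 look.py side s7 9.5;python3 look.py top t7 9.5; python3 look.py wrist w7 9.5
```

```text
t 25.15 pos [533.5   1.1 279.8] yaw deg 99.4 qx 137.0935156826189 qy 28.369792471485948 F [0.2 0.8 0.9] J [ 0.34  0.23 -0.5   1.79  0.12  1.15 -0.03]
```

View pics/s7m.png

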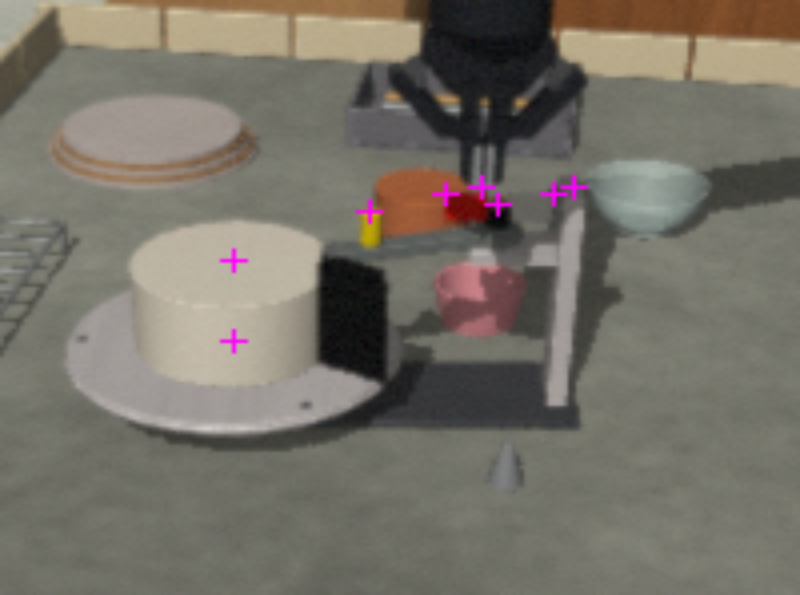

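View pics/t7m.png

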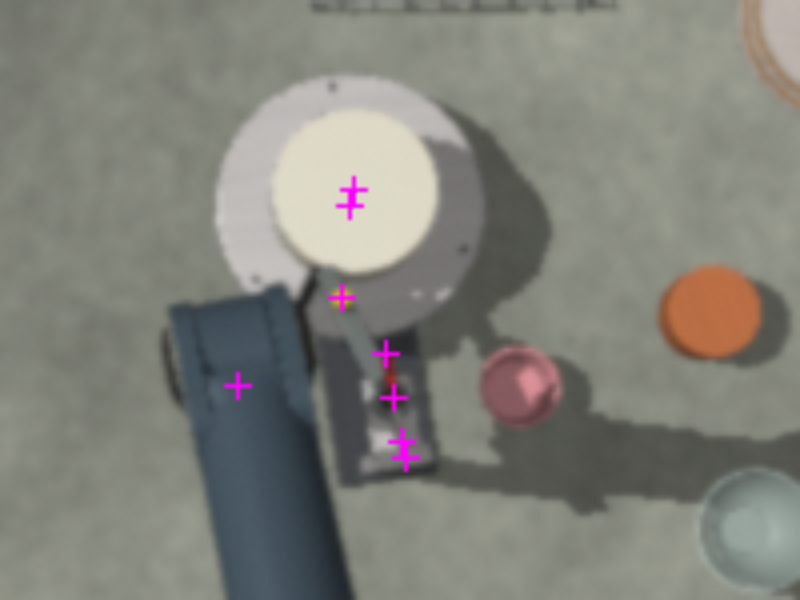

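View pics/w7m.png

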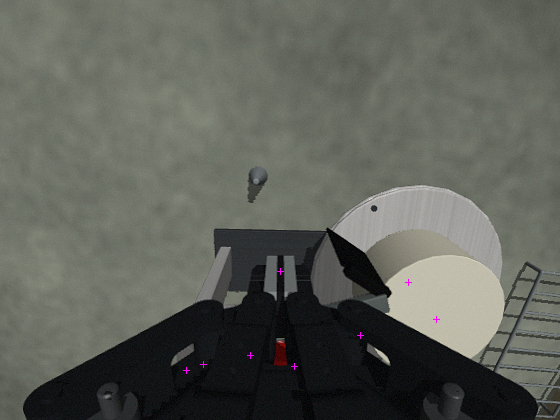

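```bash
python3 -c "
from rig import workorder; print(workorder.job_done())"
```

```text
the job is handed in; nothing more can be done
None
```

The smoother arm is against its stop and the wing nut is fully home. I handed the job in at about 25 s of the 64 s allowed.

- **Smoother arm:** I pushed it round by the yellow pin with the shut fingers. It stopped where the fitted model puts 1.4 rad, and the force there rose from about 2.5 N to 13 N.
- **Wing nut:** I turned it clockwise about 8.7 rad in four strokes, pushing the white wing, then red, then white, then red again. The last stroke met the hard stop: the wing stayed put while the force rose from about 2 N to 14 N. The fingertip then lay within about 1° of the home direction.
- **Last checks:** In the top and side pictures the red wing points at the turntable and the pin sits on the 1.4 rad marker. The cake, ramekin, nozzle, bowl and tin look unmoved. The arm's and nut's final values were judged from these pictures and the forces, not from a joint reading. I did not re-check the spatula and jar, but the arm stayed well clear of them.
- **Robot:** It was clear of everything at hand-in, with the tip at about 280 mm and contact force about zero.
- **Disagreements:** The networks gave low-confidence and mixed-up finds for several parts. I took the poses from my own readings of the two fixed cameras instead, and these agreed with the wrist camera to about 2 mm.

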